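Shut the read-out box and lock its quarter-turn stud

ROBOT

A 6-joint arm with a two-finger parallel gripper is mounted at the origin on a cart in front of the work surface, level with it; the furniture and walls round the work are solid. World frame = base frame: x ahead of the robot, y to its left, z up, the work surface at z = 0. Lengths are in m, angles in rad, forces in N, time in s.
With the tool pointing down it reaches from about 0.4 to 0.825 m from the base axis. Payload 7 kg.
Tool frame: the origin (TCP) lies at the very end of the fingers, on their centre line; the grasp point (between the pads) lies 19 mm behind it (env.tcp_to_grasp is the z of the grasp point in the tool frame, in m); z points along the fingers, y is the line along which they close (so a half turn about z gives the same grasp; the last joint's range is limited). The gripper opens to 88 mm and grips with 3 to 60 N. Pads are 19 mm wide; open, the fingers measure 130 mm over their backs; the gripper's body (78 mm by 193 mm) begins 47 mm behind the grasp point.
Start: joints at [0.288, 0.359, 0.012, 0, -1.224, -0.288], TCP at [0.675, -0, 0.227] pointing down, gripper open.
Joint ranges: [-3.07, 3.07], [-1.43, 2.12], [-1.02, 1.25], [-3.03, 1.67], [-3.05, -0], [-3.03, 3.03]. Speed limits (rad/s): [2.39, 2.39, 3.01, 3.14, 3.14, 3.14].

INTERFACE

Orientations are given as a rotation vector (axis times angle).
In Python, from cell import env gives the robot as it stands.
- The arm moves only by the shell command python3 -m pendant 'ROWS'. ROWS is text: rows parted by semicolons, each of 5 numbers parted by spaces: the closure, from 0 (fully open) to 1 (shut), then the shift along the tool's x, y, z in units of 250 mm (1.0 is 250 mm), then the turn about the tool's z in units of 2 pi rad (1.0 is 2 pi rad). A call has 1 to 5 rows; each row is the pose to reach, as a shift and turn from the pose commanded when the call began, along the tool's axes at that moment, turning the shorter way round; what a row does not reach only later rows make up. A row lasts 1/10 s, in which the tool goes at most 50 mm and 8.59 degrees, less where a joint would pass 70% of its speed; a pose out of reach is approached as far as the arm can. A call with a number of a shift or a turn outside -1 to 1 is refused whole. A call with a gripper value outside its range is refused whole. The fingers move at their own pace and stop on an object; the grip force is fixed at half the most. Time passes only in rows, so rows that repeat a pose let the fingers close. It gives the time, the measured TCP pose, the force, the opening and the grip force at its end, in the units of the state.
- env.observe(): the state, without advancing time (a new reading comes with each control period).
- env.capture(name): name is "scene" or "side" or "wrist"; returns a dict with "color" (480x640x3 uint8, red, green, blue), "mtx" (3x3 intrinsics, pixels), "R" (3x3) and "t" (3): a world point X has camera coordinates R X + t; the wrist camera has in their place "mount" (4x4, takes a point from camera to tool coordinates, whose origin is the TCP and whose axes are the flange's). Camera axes: x right, y down, z forward; pixel columns grow to the right and rows downward; lengths in m; the calibration is good to about 2 mm. A picture is of the moment at which its call begins: read the wrist's pose just before it. There is no depth.
- env.job_done(): hands the job in; it is judged then, once.
Trained networks look in a picture, given as the dict that the camera call returned (one of the last four; its "shot" number tells which), for a name from the list of things; names that differ only in an ending like _2 or _b are one class to them, and where a whole thing is asked for, a point or a joint stands for the part that bears it (a point fixed in the world has none). Each returns a list of dicts, best first, with "p" (0 to 1); they miss things now and then, are a little off and sometimes report something else, mostly with a low value. They report only what shows in the picture. A call takes as long as a camera call.
- env.look_for(name, picture): "box" ([left, top, width, height] in pixels, round what is visible of it).
- env.silhouettes(name, picture): "mask" (480x640 bool, what is visible of it) and "box" ([left, top, width, height] in pixels, round what is visible of it).
- env.place_of(name, picture): "uv" ([column, row] in pixels: a listed point, or the origin of a listed thing).
The state is a dict: "time": time; "joints": joint angles; "qvel": joint speeds; "joint_efforts": joint torques, N m; "eef_pos": TCP position; "tcp_rot": TCP orientation; "ft_force": force on the tool from outside, world axes, zero at the start; "ft_torque": the same for the moment, N m; "gripper_width": finger opening in m; "gripper_force": force on a finger pad.
Only numpy, scipy, OpenCV 4.12 (cv2) and the standard library are available. Lean on these libraries where they do the work, as an engineer would, in place of code of your own. Each camera call takes 0.05 s, during which the arm holds its last target. There are 200 camera calls.

TASK

Close the blue cover of the grey read-out box, then push its orange-winged black stud in against the spring and, holding it in, turn it a quarter turn clockwise (seen from above) until it locks; it must not be forced round without being pushed in. Let go and leave it locked, with the cover fully shut, and do not disturb the beaker, the spanner or the brown porous stone.

Things in the scene. Friction and masses are not known exactly. Their poses are not given: they have to be found in the camera images.
- box: Grey read-out box fixed to the bench, open at the top, 120 (x, depth) x 160 (y, width) x 55 mm high. Origin: centre of its underside, on the bench; z up; -x is its front, the hinge is at the back (+x).
- cover (a joint): Angle (rad) of the blue cover: 0 = shut and level; grows as its front edge lifts, to 1.3 at most. It stays where it is left: 1 to 4 N at the front edge push it down.
- cover_hinge (a point): Middle of the hinge line along the box's rear top edge, 64 mm behind the box's centre and 55 mm up. The cover's underside lies on this line; the cover is a plate 166 mm wide and 5 mm thick that ends 130 mm in front of it (6 mm past the box's front). Shut, its top face is 60 mm above the bench.
- cover_edge (a point): Middle of the cover's front edge, on its top face (130 mm from the hinge line); moves with the cover.
- catch (a point): Where the stud's axis passes the box's rim when the cover is shut: 38 mm in front of the box's centre, on the middle line, 55 mm up. The steel catch with its slot lies just below.
- plunge (a joint): How far the stud is pushed in (m): 0 = out; 0.011 = hard stop. Sprung: 3 N to start, 9 N at 0.0075, 12 N at the stop. With the cover shut, the stud can turn only while it is pushed in by 0.0075 or more. Let go of after the quarter turn, it springs back only to about 0.004, where it is locked. A red band round the head shows while the stud is out.
- stud (a joint): Turn of the stud (rad), positive clockwise seen from above: 0 = start, wing along the box's x axis; 1.57 = wing across, locked (with play, 1.35 to 1.65, the stop). It snaps into its notch from about 1.3 on. Let go of part way round, it stays caught, pushed in, and can be taken hold of again.
- stud_top (a point): Centre of the top of the stud's wing, on the stud's axis; z = out along the axis. Wing: orange bar 34 mm long, 10 mm thick, 22 mm high, on a round flat black head 34 mm in diameter. With the stud out the wing's top is 44 mm and the head's top 22 mm above the cover's top face. A fixed collar, 46 mm in diameter and 8 mm high, surrounds the head.
- beaker_a: Glass beaker, 65 mm in diameter, 83 mm high, standing left of the box. A bystander. Origin: centre of its underside.
- spanner_a: Steel open spanner, 139 mm long, lying right of the box, near the bench's front edge. A bystander. Origin: middle of its underside.
- stone_a: Brown porous stone disc, 50 mm in diameter, 10 mm thick, lying right of and behind the box. A bystander. Origin: centre of its underside.

How it is judged:
By the outcome, as a careful person would: the job done as asked, in the order asked, and still so for the second after the job is handed in, with the robot touching nothing.
It also fails if it takes over 45 s, if anything falls off the work surface, if the arm or the gripper's body presses on something with over 40 N, if the wrist force passes 120 N, or if a joint passes its speed limit or range.

## Working session

There is one attempt and no reset: what is moved stays moved. The work goes in short steps, Python scripts to look and compute and a shell command to move; the robot and the scene stay as the last step left them, time stands still between calls to the robot, and variables do not carry over. Pictures are saved under pics/ and viewed, at most 10 in all, crops included, and the job is handed in when it is done.

```bash
mkdir -p pics; ls; cat > h.py <<'E'
import numpy as np, cv2
from cell import env
from scipy.spatial.transform import Rotation as Ro
from scipy.optimize import least_squares
E
python3 - <<'E'
from h import *
s=env.observe(); print({k:np.round(v,3) for k,v in s.items()})
for c in ["scene","side"]:
    p=env.capture(c); cv2.imwrite(f"pics/{c}0.png",p["color"][:,:,::-1]); 
    print(c,p["mtx"].tolist(),np.round(-p["R"].T@p["t"],3),np.round(p["R"],3).tolist())
    for n in ["box","cover_hinge","cover_edge","catch","stud_top","beaker_a","spanner_a","stone_a"]:
        r=env.place_of(n,p); print(n,[(np.round(q["uv"]),round(q["p"],2)) for q in r[:2]])
E
```

```text
pics
{'time': np.float64(0.0), 'joints': array([ 0.288,  0.359,  0.011, -0.   , -1.224, -0.288]), 'qvel': array([ 0.001,  0.001,  0.001, -0.   , -0.001, -0.001]), 'joint_efforts': array([-1.0000e-03, -5.8273e+01,  2.9306e+01,  6.9970e+00,  7.0000e-03,
       -0.0000e+00]), 'eef_pos': array([ 0.675, -0.   ,  0.226]), 'tcp_rot': array([ 2.220e+00, -2.221e+00, -2.000e-03]), 'ft_force': array([-0.185, -0.234,  0.326]), 'ft_torque': array([-0.04 , -0.027, -0.029]), 'gripper_force': np.float64(0.0), 'gripper_width': np.float64(0.088)}
scene [[617.5454055144279, 0.0, 329.9265213588836], [0.0, 617.5454055144279, 237.1745056671362], [0.0, 0.0, 1.0]] [-0.486  0.04   1.052] [[0.007, -1.0, -0.012], [-0.684, 0.004, -0.729], [0.729, 0.013, -0.684]]
box [(array([323., 270.]), 0.87), (array([324., 266.]), 0.71)]
cover_hinge [(array([314., 235.]), 0.97)]
cover_edge [(array([325., 251.]), 0.83)]
catch [(array([321., 265.]), 0.77)]
stud_top [(array([320., 227.]), 0.71)]
beaker_a [(array([210., 290.]), 0.92)]
spanner_a [(array([468., 312.]), 0.67)]
stone_a [(array([415., 220.]), 0.54)]
side [[445.8421871098196, 0.0, 315.39465932486013], [0.0, 445.8421871098196, 242.34034713998844], [0.0, 0.0, 1.0]] [ 0.888 -0.266  0.851] [[0.708, 0.707, -0.013], [0.601, -0.611, -0.516], [-0.372, 0.357, -0.857]]
box [(array([315., 242.]), 0.71)]
cover_hinge [(array([340., 247.]), 0.59)]
cover_edge []
catch [(array([340., 248.]), 0.62)]
stud_top []
beaker_a []
spanner_a [(array([158., 299.]), 0.58)]
stone_a [(array([289., 382.]), 0.95)]
```

View pics/scene0.png

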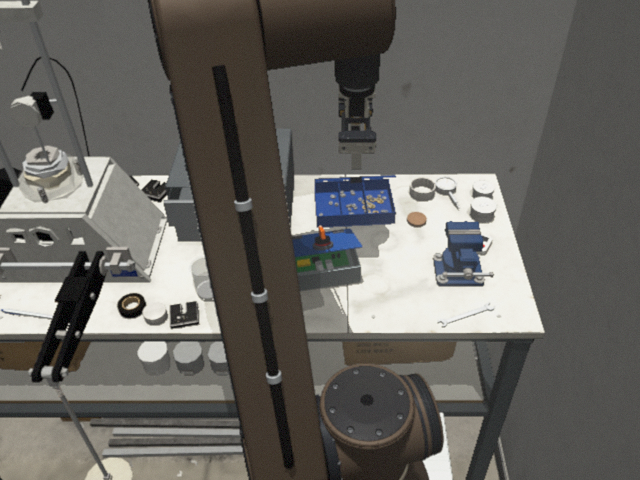

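View pics/side0.png

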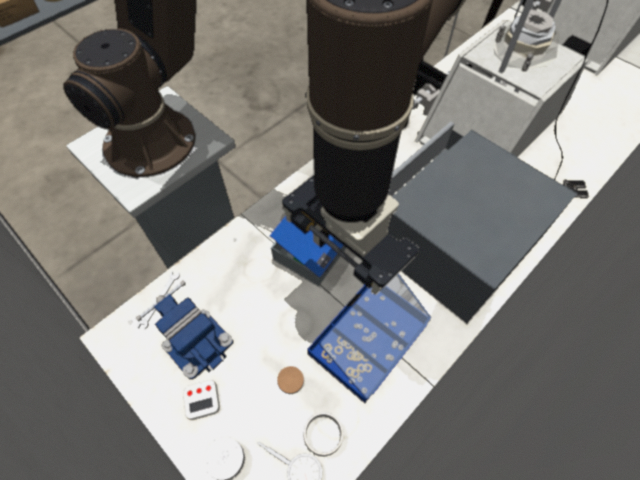

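Scene: box at about (325,265), cover open about 45° with the orange wing at (322,235), beaker at (203,285) half hidden by the arm. Side: the gripper hides most of the box (305,255).

```bash
cat >> h.py <<'E'
def cam(p,s=None):
    if "mount" in p:
        T=np.eye(4);T[:3,:3]=Ro.from_rotvec(s["tcp_rot"]).as_matrix();T[:3,3]=s["eef_pos"]
        C=np.linalg.inv(T@p["mount"]); return p["mtx"],C[:3,:3],C[:3,3]
    return p["mtx"],p["R"],p["t"]
def onplane(c,uv,z):
    K,R,t=c; d=R.T@np.linalg.inv(K)@np.r_[uv,1]; o=-R.T@t; return o+d*(z-o[2])/d[2]
def proj(c,X):
    K,R,t=c; x=K@(R@X+t); return x[:2]/x[2]
Z=dict(box=0,cover_hinge=.055,catch=.055,beaker_a=0,spanner_a=0,stone_a=0,stud_top=.1,cover_edge=.14)
def look(c,name,show=Z):
    s=env.observe(); p=env.capture(c); cv2.imwrite(f"pics/{name}.png",p["color"][:,:,::-1]); C=cam(p,s)
    for n in show:
        for q in env.place_of(n,p)[:1]: print(c,n,np.round(q["uv"]),round(q["p"],2),"z=%.3f"%Z[n],np.round(onplane(C,q["uv"],Z[n]),3))
    return p,C
E
python3 - <<'E'
from h import *
look("scene","s1");look("side","d1");p,C=look("wrist","w1");print(np.round(-C[1].T@C[2],3), np.round(p["mount"],3).tolist())
E
```

```text
scene box [324. 271.] 0.56 z=0.000 [0.52  0.074 0.   ]
scene cover_hinge [315. 234.] 0.74 z=0.055 [0.588 0.095 0.055]
scene catch [324. 264.] 0.79 z=0.055 [0.49  0.074 0.055]
scene beaker_a [210. 288.] 0.63 z=0.000 [0.467 0.336 0.   ]
scene spanner_a [469. 313.] 0.75 z=0.000 [ 0.392 -0.246  0.   ]
scene stone_a [413. 225.] 0.63 z=0.000 [ 0.681 -0.151  0.   ]
scene stud_top [323. 228.] 0.62 z=0.100 [0.56  0.075 0.1  ]
scene cover_edge [327. 250.] 0.9 z=0.140 [0.447 0.064 0.14 ]
side box [316. 243.] 0.74 z=0.000 [ 0.52   0.089 -0.   ]
side cover_hinge [342. 244.] 0.74 z=0.055 [0.585 0.101 0.055]
side spanner_a [161. 299.] 0.78 z=0.000 [ 0.386 -0.233  0.   ]
side stone_a [291. 382.] 0.86 z=0.000 [ 0.701 -0.16   0.   ]
side cover_edge [161. 299.] 0.35 z=0.140 [ 0.469 -0.24   0.14 ]
wrist box [446. 268.] 0.84 z=0.000 [0.527 0.076 0.   ]
wrist cover_hinge [406. 304.] 0.95 z=0.055 [0.586 0.094 0.055]
wrist stone_a [296.  43.] 0.75 z=0.000 [ 0.699 -0.161  0.   ]
[ 0.675 -0.079  0.385] [[-0.0, -0.957, -0.29, 0.079], [1.0, -0.0, 0.001, 0.0], [-0.001, -0.29, 0.957, -0.158], [0.0, 0.0, 0.0, 1.0]]
```

View pics/w1.png

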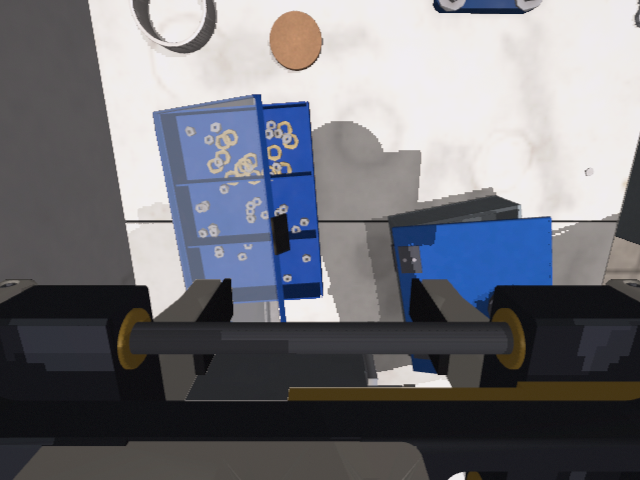

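Wrist: the cover's right half shows, blue, (390–550, 218–375), its rear right corner near (390,225); the box is yawed about 10°. I'll back off left/up for a clear wrist view.

```bash
python3 -m pendant '0 0 0.1 -0.3; 0 0 0 0 0' 2>&1 | tail -3; python3 -m pendant '0 0 0.2 -0.2 0; 0 -0.2 0.3 -0.4 0; 0 -0.4 0.4 -0.4 0; 0 -0.5 0.4 -0.4 0; 0 -0.5 0.4 -0.4 0' && python3 - <<'E'
from h import *
look("scene","s2");look("side","d2");look("wrist","w2")
E
```

```text
invalid input at $[0]: expected 5 numbers
time: 2.75
eef_pos: [0.5741, 0.1283, 0.329]
tcp_rot: [-2.222, 2.215, -0.001]
ft_force: [-0.3, -1.0, -0.1]
gripper_width: 0.0875
gripper_force: 0.0
scene box [324. 269.] 0.72 z=0.000 [0.525 0.074 0.   ]
scene cover_hinge [312. 235.] 0.95 z=0.055 [0.585 0.103 0.055]
scene catch [323. 267.] 0.95 z=0.055 [0.481 0.074 0.055]
scene beaker_a [321. 229.] 0.67 z=0.000 [0.668 0.084 0.   ]
scene spanner_a [466. 314.] 0.6 z=0.000 [ 0.389 -0.24   0.   ]
scene stone_a [414. 223.] 0.62 z=0.000 [ 0.689 -0.154  0.   ]
scene cover_edge [468. 313.] 0.67 z=0.140 [ 0.275 -0.206  0.14 ]
side box [313. 247.] 0.78 z=0.000 [0.522 0.077 0.   ]
side cover_hinge [338. 248.] 0.77 z=0.055 [0.585 0.09  0.055]
side beaker_a [372. 165.] 0.77 z=0.000 [ 0.461  0.346 -0.   ]
side spanner_a [159. 297.] 0.77 z=0.000 [ 0.38  -0.234  0.   ]
side stone_a [292. 380.] 0.97 z=0.000 [ 0.699 -0.156  0.   ]
side stud_top [310. 204.] 0.66 z=0.100 [0.488 0.105 0.1  ]
side cover_edge [296. 206.] 0.63 z=0.140 [0.493 0.061 0.14 ]
wrist box [354. 154.] 0.81 z=0.000 [0.529 0.077 0.   ]
wrist cover_hinge [311. 168.] 0.81 z=0.055 [0.586 0.09  0.055]
wrist beaker_a [390. 325.] 0.58 z=0.000 [0.467 0.337 0.   ]
wrist stone_a [419. 151.] 0.72 z=0.000 [0.443 0.073 0.   ]
wrist stud_top [378. 165.] 0.64 z=0.100 [0.513 0.082 0.1  ]
wrist cover_edge [418. 153.] 0.96 z=0.140 [0.482 0.067 0.14 ]
```

View pics/w2.png

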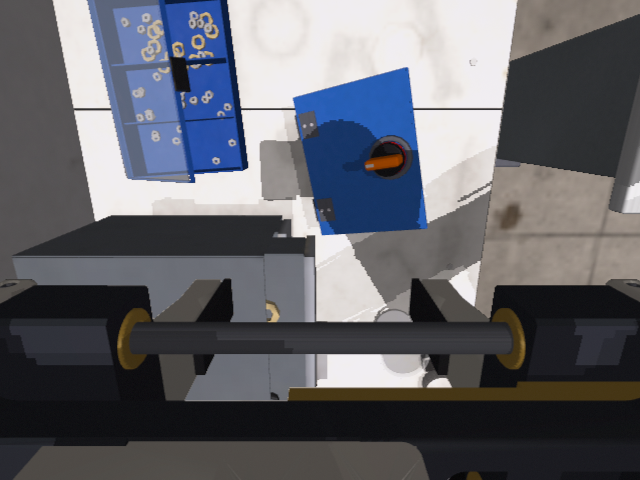

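Wrist: cover well visible, corners (294,97), (408,68), (427,229), (321,234), hinges at left (=+x), stud wing at (385,162); the tall grey unit is at lower left, beaker at (395,320).

```bash
cat >> h.py <<'E'
def pts(P):
    x,y,a,th=P[:4]; c,s=np.cos(a),np.sin(a)
    f=lambda X:np.array([x+c*X[0]-s*X[1],y+s*X[0]+c*X[1],X[2]])
    L=lambda d,w,h:f([.064-d*np.cos(th)+h*np.sin(th),w,.055+d*np.sin(th)+h*np.cos(th)])
    return f,L
E
python3 - <<'E'
from h import *
s=env.observe();p=env.capture("wrist");C=cam(p,s)
m=env.silhouettes("cover_edge",p)
for q in m[:2]: print(q["p"],q["box"],q["mask"].sum())
hsv=cv2.cvtColor(p["color"],cv2.COLOR_RGB2HSV);b=((hsv[...,0]>100)&(hsv[...,0]<125)&(hsv[...,1]>150)).astype(np.uint8);b[:,:270]=0;b[260:]=0
cn=max(cv2.findContours(b,0,1)[0],key=cv2.contourArea);h=cv2.convexHull(cn);print(cv2.approxPolyDP(h,5,True)[:,0].tolist())
uv=np.array([(294,97),(408,68),(427,229),(321,234)],float)
def res(P):
    f,L=pts(P); M=[L(P[4],-.083,.005),L(.13,-.083,.005),L(.13,.083,.005),L(P[4],.083,.005)]
    return np.r_[(np.array([proj(C,X) for X in M])-uv).ravel(), 300*(P[4]), proj(C,f([.064,0,.055]))*.3-np.array([311,168])*.3,(proj(C,f([0,0,0]))-[354,154])*.2]
r=least_squares(res,[.525,.08,.15,.7,0]);print(np.round(r.x,4),np.round(r.fun,1))
f,L=pts(r.x);print("edge",L(.13,0,.005),"stud",L(.102,0,.049),proj(C,L(.102,0,.049)),"catch",f([-.038,0,.055]))
E
```

```text
0.56 [293.1, 66.7, 133.7, 170.0] 17155
[[407, 68], [426, 227], [322, 234], [294, 98]]
[0.5263 0.0794 0.1899 0.4022 0.0016] [-0.5 -0.4  0.8 -0.8 -0.5  0.1  0.3  1.4  0.5 -0.7  0.4  0.5  0.4]
edge [0.47364344 0.06926138 0.11049247] stud [0.51586037 0.07737815 0.14001955] [381.8317266  164.00281414] catch [0.48902893 0.07221945 0.055     ]
```

```bash
python3 -m pendant '0 0.1 0.1 0 -0.02; 0 0.2 0.25 0 -0.04; 0 0.226 0.348 0 -0.06; 0 0.226 0.348 0 -0.08; 0 0.226 0.348 0 -0.1' && python3 -m pendant '0 0 0 0 -0.023; 0 0 0 0 -0.046; 0 0 0 0 -0.069; 0 0 0 0 -0.09; 0 0 0 0 -0.1' && python3 -m pendant '0 0 0 0 -0.02; 0 0 0 0 -0.04; 0 0 0 0 -0.06; 0 0 0 0 -0.08; 0 0 0 0 -0.08' && python3 - <<'E'
from h import *
s=env.observe();R=Ro.from_rotvec(s["tcp_rot"]).as_matrix();print(s["joints"].round(3),R.round(3).tolist(),np.degrees(np.arctan2(R[1,1],R[0,1])), "want -y box",np.degrees(.19)-90)
d=np.array([.487,.0718,.11])-s["eef_pos"];print((R.T@d/.25).round(3))
E
```

```text
time: 4.7
eef_pos: [0.4874, 0.0681, 0.3274]
tcp_rot: [-2.801, 1.418, -0.002]
ft_force: [0.8, -0.3, 0.4]
gripper_width: 0.0878
gripper_force: 0.0
time: 5.2
eef_pos: [0.4879, 0.0685, 0.3266]
tcp_rot: [-3.104, 0.484, -0.0]
ft_force: [-0.4, 0.9, 0.2]
gripper_width: 0.0875
gripper_force: 0.0
time: 5.7
eef_pos: [0.488, 0.0685, 0.3266]
tcp_rot: [-3.127, -0.299, -0.0]
ft_force: [0.0, -0.4, -0.6]
gripper_width: 0.0874
gripper_force: 0.0
[ 0.539  0.    -0.208 -0.    -1.363  1.222] [[0.982, 0.189, 0.0], [0.189, -0.982, 0.0], [0.0, -0.0, -1.0]] -79.09103449354254 want -y box -79.11380189251436
[-0.001 -0.014  0.867]
```

```bash
python3 -m pendant '0 0 -0.014 0.2 0; 0 0 -0.014 0.4 0; 0 0 -0.014 0.6 0; 0 0 -0.014 0.8 0; 0 0 -0.014 0.84 0' && python3 -m pendant '0 0 0 0.05 0; 0 0 0 0.09 0; 0 0 0 0.13 0; 0 0 0 0.16 0; 0 0 0 0.19 0'
```

```text
time: 6.2
eef_pos: [0.4838, 0.0703, 0.1119]
tcp_rot: [3.125, 0.289, -0.013]
ft_force: [-1.8, -0.3, 2.3]
gripper_width: 0.0876
gripper_force: 1.0
time: 6.7
eef_pos: [0.4878, 0.0722, 0.0692]
tcp_rot: [-3.127, -0.295, -0.002]
ft_force: [0.2, -0.1, 0.4]
gripper_width: 0.0874
gripper_force: 0.0
```

```bash
python3 -m pendant '0 0 0 0.015 0; 0 0 0 0.03 0; 0 0 0 0.036 0; 0 0 0 0.04 0; 0 0 0 0.042 0'; python3 - <<'E'
from h import *
p,C=look("side","d3");cv2.imwrite("pics/d3c.png",cv2.resize(p["color"][130:330,200:440,::-1],None,fx=3,fy=3,interpolation=2))
E
```

```text
time: 7.2
eef_pos: [0.4874, 0.0719, 0.0601]
tcp_rot: [3.127, 0.296, 0.001]
ft_force: [-9.3, -0.8, 23.0]
gripper_width: 0.0876
gripper_force: 11.7
side box [298. 209.] 0.69 z=0.000 [0.424 0.125 0.   ]
side cover_hinge [341. 246.] 0.64 z=0.055 [0.585 0.097 0.055]
side beaker_a [370. 166.] 0.88 z=0.000 [0.458 0.341 0.   ]
side spanner_a [161. 296.] 0.63 z=0.000 [ 0.382 -0.23   0.   ]
side stone_a [292. 379.] 0.93 z=0.000 [ 0.698 -0.154  0.   ]
side stud_top [299. 211.] 0.55 z=0.100 [0.485 0.076 0.1  ]
side cover_edge [290. 216.] 0.88 z=0.140 [0.501 0.038 0.14 ]
```

View pics/d3c.png

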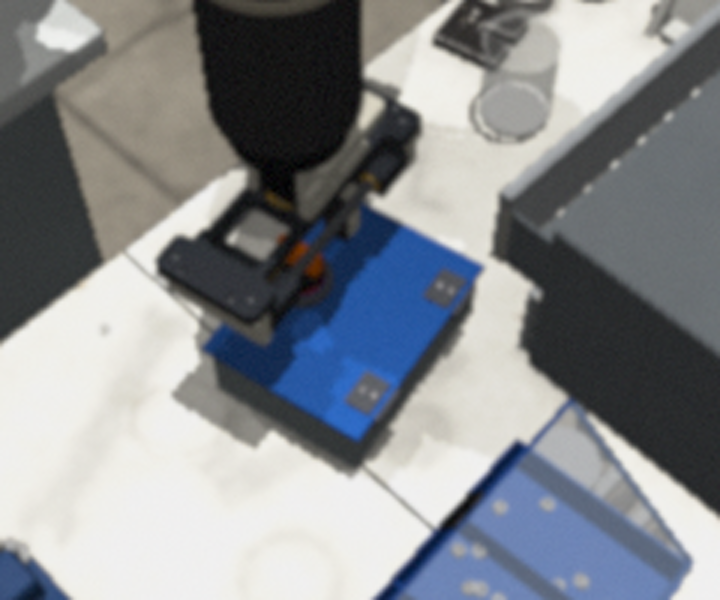

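Cover is shut level (cover (205–480,205–440) in the crop), with the fingers straddling the wing at (305,262). Rise and close on the wing.

```bash
python3 -m pendant '0 0.008 0 -0.05 0; 0 0.008 0 -0.106 0; 0.5 0.008 0 -0.106 0; 0.7 0.008 0 -0.106 0; 0.7 0.008 0 -0.106 0'; python3 - <<'E'
from h import *
p,C=look("wrist","w4",["stud_top"])
E
```

```text
time: 8.15
eef_pos: [0.4889, 0.0721, 0.0846]
tcp_rot: [3.128, 0.295, -0.001]
ft_force: [0.7, -0.4, -1.4]
gripper_width: 0.069
gripper_force: 0.0
wrist stud_top [320. 272.] 0.65 z=0.100 [0.507 0.076 0.1  ]
```

View pics/w4.png

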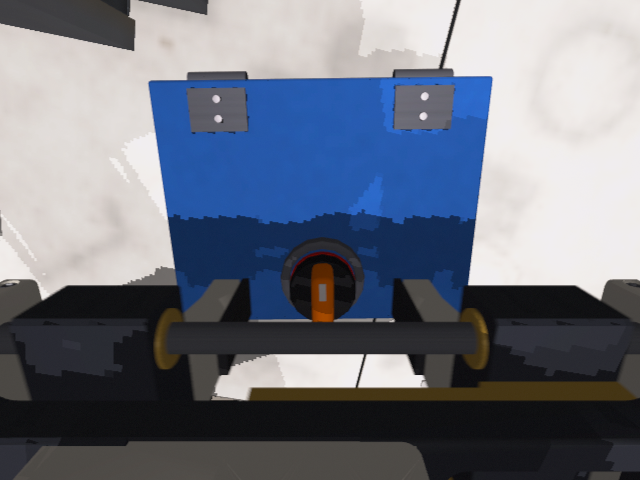

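Wing at (322,290), centred between the fingers and aligned; red band visible, cover square. Close on it, checking the x-position too.

```bash
python3 - <<'E'
from h import *
s=env.observe();p=env.capture("wrist");C=cam(p,s)
X=onplane(C,(322,264),.104);R=Ro.from_rotvec(s["tcp_rot"]).as_matrix();print(R.T@(X-s["eef_pos"]))
E
python3 -m pendant '1 0 0 0 0; 1 0 0 0 0; 1 0 0 0 0; 1 0 0 0 0; 1 0 0 0 0'; python3 -m pendant '1 0 0 0 0; 1 0 0 0 0; 1 0 0 0 0'
```

```text
[ 0.02416445  0.00076276 -0.0195549 ]
time: 8.8
eef_pos: [0.4893, 0.0723, 0.085]
tcp_rot: [-3.128, -0.296, 0.0]
ft_force: [0.2, 0.2, -0.1]
gripper_width: 0.0175
gripper_force: 0.0
time: 9.1
eef_pos: [0.4893, 0.0718, 0.0851]
tcp_rot: [3.127, 0.296, -0.0]
ft_force: [0.7, -4.9, -0.1]
gripper_width: 0.01
gripper_force: 30.0
```

```bash
python3 -m pendant '1 0 0 0.012 0; 1 0 0 0.024 0; 1 0 0 0.034 0; 1 0 0 0.04 0; 1 0 0 0.04 0'
```

```text
time: 9.6
eef_pos: [0.4894, 0.0719, 0.0755]
tcp_rot: [3.127, 0.296, 0.0]
ft_force: [-1.4, -5.8, 9.9]
gripper_width: 0.0099
gripper_force: 30.0
```

```bash
python3 -m pendant '1 0 0 0.004 0; 1 0 0 0.005 0; 1 0 0 0.005 0.01; 1 0 0 0.005 0.02; 1 0 0 0.005 0.03'
```

```text
time: 10.1
eef_pos: [0.4894, 0.0719, 0.0745]
tcp_rot: [3.141, -0.004, 0.001]
ft_force: [-2.2, -4.2, 10.7]
gripper_width: 0.01
gripper_force: 30.0
```

```bash
python3 -m pendant '1 0 0 0 0.02; 1 0 0 0 0.04; 1 0 0 0 0.06; 1 0 0 0 0.08; 1 0 0 0 0.1' && python3 -c "
from h import *
s=env.observe();print(s['ft_torque'])"; python3 -m pendant '1 0 0 0 0.02; 1 0 0 0 0.04; 1 0 0 0 0.06; 1 0 0 0 0.08; 1 0 0 0 0.1'&& python3 -c "
from h import *
s=env.observe();print(s['ft_torque'])"
```

```text
time: 10.6
eef_pos: [0.4895, 0.0721, 0.0746]
tcp_rot: [-2.985, 0.978, -0.001]
ft_force: [-2.0, -4.0, 10.7]
gripper_width: 0.0096
gripper_force: 30.0
[-1.53466697  0.83218458  0.06430885]
time: 11.1
eef_pos: [0.4897, 0.0722, 0.0747]
tcp_rot: [-2.537, 1.852, -0.001]
ft_force: [-2.0, -3.6, 10.0]
gripper_width: 0.0097
gripper_force: 30.0
[-1.50971773  0.623102    0.011281  ]
```

```bash
python3 -m pendant '1 0 0 0 0.015; 1 0 0 0 0.02; 1 0 0 0 0.02; 1 0 0 0 0.02' && python3 -c "
from h import *
s=env.observe();print(s['ft_torque']);R=Ro.from_rotvec(s['tcp_rot']).as_matrix();print(np.degrees(np.arctan2(R[1,1],R[0,1])))"
```

```text
time: 11.5
eef_pos: [0.4898, 0.0723, 0.0747]
tcp_rot: [-2.42, 2.002, -0.001]
ft_force: [-1.9, -4.5, 10.4]
gripper_width: 0.0094
gripper_force: 30.0
[-1.55029103  0.5645489  -0.04619664]
-169.17783378996194
```

```bash
python3 -m pendant '0 0 0 0 0; 0 0 0 0 0; 0 0 0 0 0; 0 0 0 -0.02 0; 0 0 0 -0.04 0' && python3 -m pendant '0 0 0 -0.1 0; 0 0 0 -0.3 0; 0 0 0 -0.5 0; 0 -0.15 0 -0.6 0; 0 -0.3 0 -0.6 0' && python3 - <<'E'
from h import *
p,C=look("wrist","w5");cv2.imwrite("pics/w5.png",p["color"][:,:,::-1])
look("side","d5")
E
```

```text
time: 12.0
eef_pos: [0.4892, 0.0727, 0.0839]
tcp_rot: [-2.42, 2.002, 0.001]
ft_force: [-0.3, -0.2, -0.3]
gripper_width: 0.044
gripper_force: 0.0
time: 12.5
eef_pos: [0.4766, 0.1473, 0.2382]
tcp_rot: [-2.413, 2.0, -0.003]
ft_force: [0.9, 0.7, -1.1]
gripper_width: 0.0838
gripper_force: 0.0
wrist box [287. 129.] 0.71 z=0.000 [0.528 0.077 0.   ]
wrist cover_hinge [218. 135.] 0.96 z=0.055 [0.585 0.092 0.055]
wrist beaker_a [304. 345.] 0.8 z=0.000 [0.464 0.338 0.   ]
wrist stud_top [323. 132.] 0.63 z=0.100 [0.489 0.072 0.1  ]
wrist cover_edge [354. 133.] 0.9 z=0.140 [0.468 0.068 0.14 ]
side box [318. 243.] 0.62 z=0.000 [0.522 0.092 0.   ]
side cover_hinge [340. 246.] 0.59 z=0.055 [0.584 0.097 0.055]
side catch [298. 223.] 0.77 z=0.055 [0.481 0.073 0.055]
side beaker_a [372. 165.] 0.61 z=0.000 [0.46  0.345 0.   ]
side spanner_a [160. 298.] 0.83 z=0.000 [ 0.384 -0.234  0.   ]
side stone_a [292. 381.] 0.86 z=0.000 [ 0.703 -0.157  0.   ]
side stud_top [298. 211.] 0.63 z=0.100 [0.484 0.076 0.1  ]
side cover_edge [292. 215.] 0.67 z=0.140 [0.503 0.043 0.14 ]
```

View pics/w5.png

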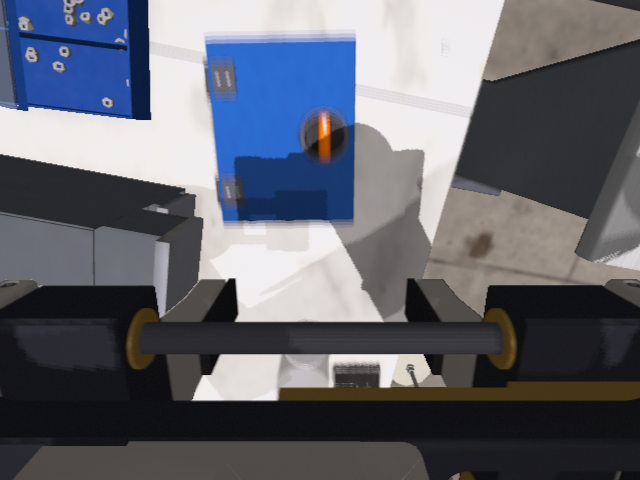

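Motion-blurred, but the wing (323,135) now lies across and the cover is shut. Check a still frame for the wing angle, red band and height.

```bash
python3 -m pendant '0 0 0 0 0; 0 0 0 0 0; 0 0 0 0 0' | head -2; python3 - <<'E'
from h import *
s=env.observe();p=env.capture("wrist");C=cam(p,s);im=p["color"]
hsv=cv2.cvtColor(im,cv2.COLOR_RGB2HSV);o=((hsv[...,0]>5)&(hsv[...,0]<20)&(hsv[...,1]>180)&(hsv[...,2]>90)).astype(np.uint8);o[250:]=0
print(cv2.minAreaRect(cv2.findNonZero(o)),cv2.boundingRect(o))
P=[.5263,.0794,.1899,0];f,L=pts(P)
for z in (.049,.045,.041): 
  for w in (-.017,.017): print(z,w,proj(C,L(.102-.005,w,z)).round(1),proj(C,L(.102+.005,w,z)).round(1))
print([proj(C,L(d,w,.005)).round(0).tolist() for d in(0,.13) for w in(-.083,.083)])
b=((hsv[...,0]>100)&(hsv[...,0]<125)&(hsv[...,1]>150)).astype(np.uint8);b[:,:180]=0;b[260:]=0
cn=max(cv2.findContours(b,0,1)[0],key=cv2.contourArea);print(cv2.approxPolyDP(cv2.convexHull(cn),5,True)[:,0].tolist())
cv2.imwrite("pics/w6c.png",cv2.resize(im[20:240,190:400,::-1],None,fx=2.7,fy=2.7,interpolation=2))
E
```

```text
time: 13.7
eef_pos: [0.4752, 0.146, 0.2338]
((321.0, 133.5), (43.0, 12.0), 90.0) (315, 112, 13, 44)
0.049 -0.017 [314.2 112.3] [327.2 112.3]
0.049 0.017 [314.5 157.3] [327.  157.2]
0.045 -0.017 [314.3 112.5] [327.1 112.5]
0.045 0.017 [314.6 156.9] [326.9 156.9]
0.041 -0.017 [314.4 112.8] [327.  112.7]
0.041 0.017 [314.7 156.5] [326.8 156.5]
[[199.0, 31.0], [216.0, 223.0], [354.0, 31.0], [350.0, 223.0]]
[[351, 31], [349, 220], [219, 222], [200, 33]]
```

View pics/w6c.png

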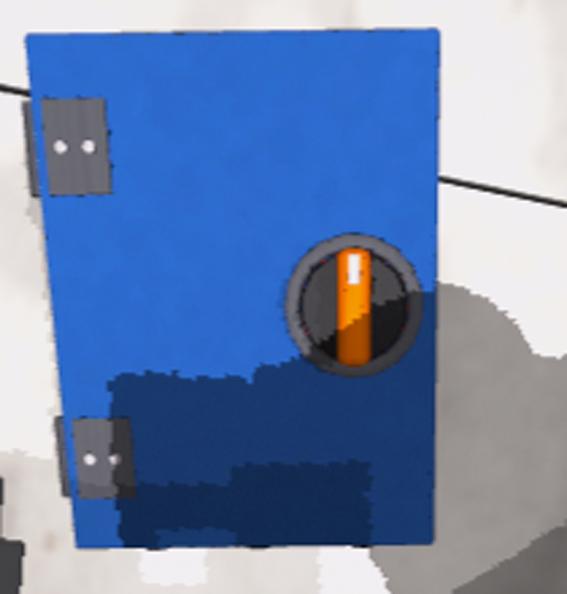

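Wing exactly across (90°), red band practically gone, cover corners match the shut model. Handing in.

```bash
python3 -c "
from cell import env
print(env.job_done())"
```

```text
the job is handed in; nothing more can be done
None
```

The cover is shut, and the stud was pushed in, turned a quarter turn clockwise and let go; the last picture shows the wing across and the red band all but hidden, as it should be when locked. The beaker, spanner and stone were not moved, and the job was handed in at about 14 s.

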